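Refit the washed knock bar and snap the knock box shut

ROBOT

A 6-joint arm with a two-finger parallel gripper is mounted at the origin on the work surface. World frame = base frame: x ahead of the robot, y to its left, z up, the work surface at z = 0. Lengths are in m, angles in rad, forces in N, time in s.
With the tool pointing down it reaches from about 0.35 to 0.975 m from the base axis. Payload 4.9 kg.
Tool frame: the origin (TCP) lies on the centre line of the jaws, within the pads' length; the fingertips stand ahead of it and the grasp point (between the pads) is the TCP (manip.tip_extent is the z of the fingertips in the tool frame, in m); z points along the fingers, y is the line along which they close (so a half turn about z gives the same grasp; the last joint's range is limited). The gripper opens to 85 mm and grips with 20 to 120 N. Pads are 22 mm wide; open, the fingers measure 114 mm over their backs; the gripper's body (76 mm by 85 mm) begins 54 mm behind the grasp point. The pads swing forward as they close: fully open they stand 13 mm farther back than shut.
Start: joints at [-1.436, 0.053, 1.613, -0, 1.476, -0.119], TCP at [0.157, -0.605, 0.25] pointing down, gripper open.
Joint ranges: [-3.01, 3.01], [-1.01, 2.22], [0.06, 2.58], [-1.02, 4.17], [0.09, 2.62], [-3.14, 3.14]. Speed limits (rad/s): [2.57, 2.57, 3.14, 3.14, 3.14, 3.14].

INTERFACE

Orientations are given as a unit quaternion [w, x, y, z].
In Python, from plant import manip gives the robot as it stands. The module is installed in compiled form; this text tells all that it offers.
- The arm moves only by the shell command python3 -m crank, which reads ROWS from standard input. ROWS is a JSON list of rows, 1 to 5 of them, each an object with the fields jaw (the opening from 0.0 (shut) to 1.0 (fully open)), x, y, z (the shift in a scale on which 1.0 is 0.8 m), ax, ay, az (a rotation vector in a scale on which 1.0 is pi/2 rad); a field left out counts as zero (the opening has to be given); each row shifts and turns the commanded pose from where the row before left it, along the tool's axes as they then stand; what a row does not reach is not made up. A row lasts 1/8 s, in which the tool goes at most 0.0625 m and 0.188 rad, less where a joint would pass 70% of its speed; a pose out of reach is approached as far as the arm can. The fingers move at their own pace and stop on an object; the grip force is fixed at half the most. Time passes only in rows, so rows that do not move let the fingers close. It prints the time, the measured TCP pose, the force, the opening and the grip force at its end. Shift and turn numbers lie between -1 and 1, and a call with a number outside is refused. Input that does not fit is refused with a message, and nothing moves.
- manip.state(): the state, without advancing time (a new reading comes with each control period).
- manip.grab_frame(name): name is "side" or "top"; returns (picture, depth): 384x512x3 uint8, red, green, blue; 384x512 float32, m along the optical axis (not along the pixel's ray), 0 where there is no reading.
- manip.camera_params(name): a dict with "intrinsics" (3x3 intrinsics, pixels), "xyz" and "orientation" of the camera in the world. Camera axes: x right, y down, z forward; pixel columns grow to the right and rows downward; lengths in m; the calibration is good to about 2 mm. A picture is of the moment at which its call begins. camera_params takes no time and is no camera call.
- manip.job_done(): hands the job in; it is judged then, once.
Trained networks look in the newest picture that a camera, given by its name, has taken for a name from the list of things; names that differ only in an ending like _2 or _b are one class to them, and where a whole thing is asked for, a point or a joint stands for the part that bears it (a point fixed in the world has none). Each returns a list of dicts, best first, with "conf" (0 to 1); they miss things now and then, are a little off and sometimes report something else, mostly with a low value. They report only what shows in the picture. A call takes as long as a camera call. They do not tell look-alikes from the thing itself.
- manip.look_for(camera, query): "extent" ([left, top, right, bottom] in pixels, round what is visible of it).
- manip.outline_of(camera, query): "region" (384x512 bool, what is visible of it) and "extent" ([left, top, right, bottom] in pixels, round what is visible of it).
- manip.mark_of(camera, query): "centre" ([row, column] in pixels: a listed point, or the origin of a listed thing).
The state is a dict: "time": time; "joint_pos": joint angles; "joint_vel": joint speeds; "joint_efforts": joint torques, N m; "tool_pos": TCP position; "tool_rot": TCP orientation; "contact_force": force on the tool from outside, world axes, zero at the start; "ft_torque": the same for the moment, N m; "gripper_width": opening from 0.0 (shut) to 1.0 (fully open); "grasp_force": force on a finger pad.
Only numpy, scipy, OpenCV 4.12 (cv2) and the standard library are available. Lean on these libraries where they do the work, as an engineer would, in place of code of your own. Each camera call takes 0.05 s, during which the arm holds its last target. There are 200 camera calls.

TASK

Refit the washed knock bar: press the knock box's thumb latch so that its sprung lid pops open, lower the bar until you feel it rest in its two cradles inside (do not drop or ram it in) and let it go, then press the lid shut until the latch snaps over it and holds. The latch and the lid are thin sheet: never press on them or the box with more than 15 N. Leave the cup, the shaker and the spoons where they are.

Things in the scene. Friction and masses are not known exactly. Their poses are not given: they have to be found in the camera images.
- knock_box: Dented aluminium knock box, fixed to the counter, 170 (x) x 160 (y) mm, rim 110 mm above its origin, walls 4 mm, inner floor 10 mm above the origin. It stands on levelling feet screwed out to a different length each time: its origin, below its centre, lies 0 to 10 mm above the counter; z up. Its front with the thumb latch faces its -x, the lid's hinge is at its +x rim.
- lid (a joint): Hinge angle of the steel lid in rad: 0 shut (hard stop), 1.5 fully open (stop), about 0.005 when latched. A spring opens it and holds it open (2 to 3 N at the front edge). On shutting, the tongue meets the hook's ramp at 0.06; near the front edge it takes 7 to 10 N in all to pass it, gives way at 0.035 to 2 or 3 N, and the hook snaps over at 0.01. Turns about the box's y through lid_hinge.
- lid_hinge (a point): Point on the lid's hinge axis, middle of the box's width: 88 mm behind (box +x) and 112 mm above the box's origin.
- lid_edge (a point): Point on the lid's outer (upper) face on its centre line, 170 mm from the hinge axis, 6 mm short of the front edge; moves with the lid. Lid: flat sheet 3 mm thick, 160 mm wide, 176 mm from hinge axis to front edge, mid-plane through the hinge axis; a 36 mm wide tongue with a rolled tip stands out 14 mm more in the middle. Axes as the box's when the lid is shut.
- latch (a joint): Angle of the thumb latch rocker in rad: 0 at rest, grows as the paddle is pressed down, lets the lid go at 0.10 to 0.14, hard stop at 0.155 (6 mm at the red spot). Sprung: about 3 N on the red spot to start it, 4 to 5 N where it lets go. It springs back when released.
- latch_pad (a point): Red spot on top of the steel thumb paddle that stands out level from the middle of the box's front: press straight down here. Paddle 44 mm wide, reaching 14 mm farther out than the spot; the spot is 38 mm in front of the rocker's pin, 144 mm in front of (box -x) the box's origin and 96 mm above it. The latch's hook arm stands up 36 mm behind the spot, to 127 mm above the box's origin.
- knock_bar: Loose knock bar, 0.15 to 0.27 kg: black rubber sleeve 28 mm in diameter and 104 mm long on a steel rod 12 mm in diameter and 142 mm long that sticks out 19 mm at either end. Origin: its centre. It lies along its own y axis; either way round is the same; it may roll about it.
- cradle (a point): Fixed point of the box, 10 mm in front of its origin and 81 mm above it. Seated, the bar's centre lies within 8 mm above or below it, bar along the box's y: two U cradles are clamped in slotted tracks on the side walls, at a height that differs each time. They reach from 62 to 76 mm either side; slots 16 mm wide, floor 6 mm below the bar's centre, mouth flared to 34 mm, 18 mm above it.
- cup: Loose red ceramic cappuccino cup, 92 mm wide at its rim, 62 mm high, handle at its +y, reaching 68 mm from its axis. Origin: centre of its underside. Leave alone.
- shaker: Loose glass cocoa shaker with a domed steel cap, 69 mm wide, 126 mm high. Origin: centre of its underside. Leave alone.
- spoon1: Lowest of a stack of three loose brass espresso spoons, 110 mm long, 3.2 mm thick each, lying along its x. Origin: underside, near the middle. Leave alone.
- spoon2: Middle spoon of the stack.
- spoon3: Top spoon of the stack.
Things that resemble listed ones, but are neither listed nor needed, are in the scene too. Of the things that look like the knock_bar, the smallest one is meant.

How it is judged:
On the way, in this order (a step that is already met when the one before it is completed fails the run):
1. the fingers press the thumb latch down (value of joint latch above 0.09 rad and contact force between the fingers and knock_box above 2 N), for 0.02 s.
2. the lid has popped open (value of joint lid above 1.2 rad), for 0.2 s.
3. the bar rests in both cradles, let go, with the lid open (horizontal distance between knock_bar and cradle below 0.007 m and z of knock_bar in the frame of cradle between -0.012 and 0.012 m and angle between the y axis of knock_bar and the y axis of cradle, either way round below 0.06 rad and contact force between knock_bar and knock_box above 0.5 N and contact force between the fingers and knock_bar below 0.1 N and linear speed of knock_bar below 0.02 m/s and value of joint lid above 1 rad), for 0.2 s.
At the end, for the whole second after the job is handed in: The bar lies let go and at rest in both cradles (centre within 7 mm of the cradle point sideways, 12 mm in height, along the box's y within 0.06 rad), the lid is shut (joint below 0.015 rad) and the latch has sprung back over it (below 0.04 rad) (horizontal distance between knock_bar and cradle below 0.007 m and z of knock_bar in the frame of cradle between -0.012 and 0.012 m and angle between the y axis of knock_bar and the y axis of cradle, either way round below 0.06 rad and contact force between knock_bar and knock_box above 0.5 N and contact force between the fingers and knock_bar below 0.1 N and linear speed of knock_bar below 0.02 m/s and value of joint lid below 0.015 rad and value of joint latch below 0.04 rad); the robot touches nothing.
It fails at once if the robot presses on the knock box, its lid or its latch with more than 15 N (contact force between any of the fingers, the arm and knock_box above 15 N).
It fails at once if the bar is rammed or set down hard against the box (more than 40 N) (contact force between knock_bar and knock_box above 40 N).
It fails at once if the bar is dropped or thrown (free of the fingers and faster than 0.27 m/s, a fall of 4 mm) (linear speed of knock_bar above 0.27 m/s and contact force between the fingers and knock_bar below 0.1 N).
It fails at once if the cup or the shaker is moved by more than 25 mm or tipped (distance of any of cup, shaker from where it was at the start of the episode above 0.025 m or angle between any of cup, shaker's own z axis and vertical above 0.25 rad).
It fails at once if a spoon is moved by more than 25 mm (distance of any of spoon1, spoon2, spoon3 from where it was at the start of the episode above 0.025 m).
It also fails if it takes over 72 s, if anything falls off the work surface, if the arm or the gripper's body presses on something with over 40 N, if the wrist force passes 120 N, or if a joint passes its speed limit or range.

## Working session

There is one attempt and no reset: what is moved stays moved. The work goes in short steps, Python scripts to look and compute and a shell command to move; the robot and the scene stay as the last step left them, time stands still between calls to the robot, and variables do not carry over. Pictures are saved under pics/ and viewed, at most 10 in all, crops included, and the job is handed in when it is done.

```bash
mkdir -p pics; cat > h.py <<'E'
import numpy as np, cv2
from plant import manip
from scipy.spatial.transform import Rotation as R
def Rq(q): return R.from_quat([q[1],q[2],q[3],q[0]]).as_matrix()
def cloud(name,d):
    p=manip.camera_params(name);K=np.array(p["intrinsics"]);v,u=np.indices(d.shape)
    c=np.stack([(u-K[0,2])/K[0,0]*d,(v-K[1,2])/K[1,1]*d,d],-1)
    return c@Rq(p["orientation"]).T+np.array(p["xyz"])
def save(n,im): cv2.imwrite("pics/"+n+".png",im[...,::-1])
E
cat > s1.py <<'E'
from h import *
print(manip.state())
for c in("top","side"):
    im,d=manip.grab_frame(c);save(c+"1",im);np.savez(c+"1",im=im,d=d);P=cloud(c,d)
    print(c,manip.camera_params(c))
    for q in("knock_box","knock_bar","cup","shaker","spoon1"):
        for o in manip.look_for(c,q)[:4]:
            print(q,round(o["conf"],2),np.round(o["extent"]))
    for q in("knock_bar","latch_pad","lid_edge","lid_hinge","cup","shaker","spoon3"):
        for o in manip.mark_of(c,q)[:4]:
            r,cc=[int(round(x)) for x in o["centre"]]
            print("mark",q,round(o["conf"],2),r,cc,P[min(r,383),min(cc,511)].round(3))
E
python3 s1.py
```

```text
{'time': 0.0, 'joint_pos': array([-1.43600694e+00,  5.33338015e-02,  1.61431589e+00,  2.07849717e-05,
        1.47597726e+00, -1.19027571e-01]), 'joint_vel': array([ 3.23611305e-04, -4.18069577e-05,  8.64733596e-04, -2.22640917e-04,
        3.17267248e-04,  6.04481213e-04]), 'joint_efforts': array([-7.16305440e-04, -3.93680513e+01, -3.70177710e+01, -9.53268705e-05,
        7.02261736e-03,  1.01017059e-05]), 'tool_pos': array([ 0.15684732, -0.60439272,  0.24906419]), 'tool_rot': array([-1.01719784e-03,  9.91957534e-01,  1.26567041e-01,  2.32851128e-06]), 'contact_force': array([ 0.5372168 , -0.2955684 , -0.62939538]), 'ft_torque': array([0.05522708, 0.01308216, 0.07089668]), 'grasp_force': 0.0, 'gripper_width': 0.999873183908057}
top {'intrinsics': array([[369.95021764,   0.        , 254.91664287],
       [  0.        , 369.95021764, 191.98256928],
       [  0.        ,   0.        ,   1.        ]]), 'xyz': array([0.335703  , 0.09011826, 1.08252126]), 'orientation': array([-0.0751472 ,  0.70480026, -0.70157595,  0.07348933])}
knock_box 0.75 [232. 131. 306. 224.]
knock_bar 0.71 [139. 2
[... 1066 characters left out ...]
87. 328.]
knock_bar 0.89 [198. 244. 224. 288.]
knock_bar 0.69 [218. 297. 299. 330.]
cup 0.73 [262.  96. 291. 125.]
shaker 0.63 [140. 206. 170. 251.]
shaker 0.26 [195. 142. 288. 214.]
mark knock_bar 0.85 267 214 [0.52  0.306 0.023]
mark knock_bar 0.82 314 259 [0.352 0.356 0.036]
mark knock_bar 0.62 316 147 [0.568 0.498 0.036]
mark latch_pad 0.84 178 286 [0.483 0.009 0.105]
mark lid_edge 0.56 170 264 [0.542 0.03  0.124]
mark lid_hinge 0.61 161 205 [0.703 0.086 0.121]
mark cup 0.56 117 275 [ 0.695 -0.288  0.026]
mark shaker 0.71 241 159 [0.676 0.331 0.048]
mark shaker 0.45 179 282 [0.492 0.016 0.104]
mark spoon3 0.46 147 324 [ 0.489 -0.261  0.006]
mark spoon3 0.44 144 326 [ 0.49  -0.278  0.005]
```

View pics/top1.png

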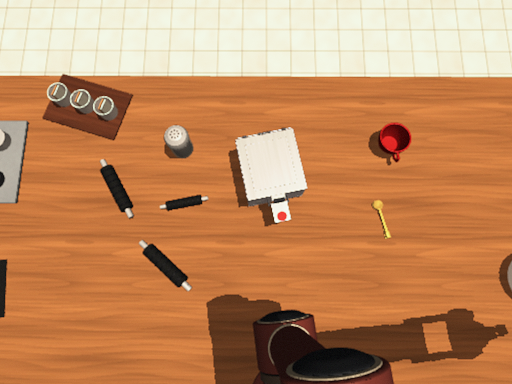

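View pics/side1.png

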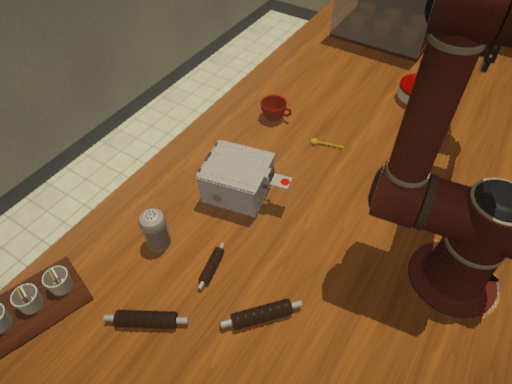

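```bash
cat > s2.py <<'E'
from h import *
z=np.load("top1.npz");P=cloud("top",z["d"])
def pca(m,n):
    Q=P[m][:,:2].astype(np.float32);r=cv2.minAreaRect(Q);print(n,len(Q),np.round(r[0],4),np.round(r[1],3),round(r[2],1),"z",np.percentile(P[m][:,2],[5,50,95]).round(4));b=cv2.boxPoints(r);print(b.round(3).tolist())
v,u=np.indices(z["d"].shape)
def box(l,t,r,b): return (u>=l)&(u<=r)&(v>=t)&(v<=b)
pca(box(155,190,214,214)&(P[...,2]>.008),"barB")
pca(box(135,235,200,292)&(P[...,2]>.012),"barA")
pca(box(90,155,140,220)&(P[...,2]>.012),"barC")
pca(box(225,120,312,230)&(P[...,2]>.115)&(P[...,2]<.135),"lid")
m=box(225,120,312,230)&(P[...,2]>.09);pca(m,"boxall")
pca(box(225,190,312,235)&(P[...,2]>.085)&(P[...,2]<.112),"paddle")
z=np.load("side1.npz");P=cloud("side",z["d"]);im=z["im"].astype(int)
red=(im[...,0]>120)&(im[...,0]>im[...,1]*1.8)&(u>270)&(u<305)&(v>165)&(v<200);print("red",red.sum(),P[red].mean(0).round(4) if red.any() else 0)
pca((u>192)&(u<296)&(v>130)&(v<222)&(P[...,2]>.118)&(P[...,2]<.13),"lidside")
im=np.load("top1.npz")["im"];save("cropT",cv2.resize(im[115:295,85:325],(800,600)))
E
python3 s2.py
```

```text
barB 402 [0.4725 0.204 ] [0.339 0.108] 57.4 z [0.0173 0.0266 0.0318]
[[0.335999995470047, 0.09000000357627869], [0.4269999861717224, 0.03200000151991844], [0.609000027179718, 0.3179999887943268], [0.5180000066757202, 0.37599998712539673]]
barA 864 [0.3325 0.2692] [0.344 0.1  ] 74.8 z [0.0239 0.0366 0.0422]
[[0.23899999260902405, 0.11599999666213989], [0.335999995470047, 0.09000000357627869], [0.4259999990463257, 0.421999990940094], [0.32899999618530273, 0.4480000138282776]]
barC 779 [0.4638 0.3481] [0.569 0.092] 54.4 z [0.0234 0.0363 0.0431]
[[0.26100000739097595, 0.14399999380111694], [0.335999995470047, 0.09000000357627869], [0.6669999957084656, 0.5529999732971191], [0.5920000076293945, 0.6060000061988831]]
lid 3928 [0.615  0.0512] [0.2   0.164] 12.0 z [0.1217 0.1249 0.1279]
[[0.5, 0.11100000143051147], [0.5339999794960022, -0.05000000074505806], [0.7300000190734863, -0.00800000037997961], [0.6959999799728394, 0.15199999511241913]]
boxall 4372 [0.5329 0.0376] [0.371 0.169] 9.6 z [0.1062 0.1247 0.1279]
[[0.335999995470047, 0.09000000357627869], [0.36399999260902405, -0.07699999958276749], [0.7300000190734863, -0.014999999664723873], [0.7020000219345093, 0.15199999511241913]]
paddle 412 [0.5031 0.0299] [0.074 0.152] 12.0 z [0.0916 0.1058 0.1087]
[[0.45100000500679016, 0.09600000083446503], [0.4830000102519989, -0.052000001072883606], [0.5550000071525574, -0.03700000047683716], [0.5230000019073486, 0.1120000034570694]]
red 45 [0.4799 0.0216 0.1052]
lidside 2727 [0.6143 0.0498] [0.199 0.167] 12.2 z [0.1208 0.1237 0.1265]
[[0.49900001287460327, 0.10999999940395355], [0.5339999794960022, -0.05299999937415123], [0.7289999723434448, -0.010999999940395355], [0.6940000057220459, 0.15199999511241913]]
```

View pics/cropT.png

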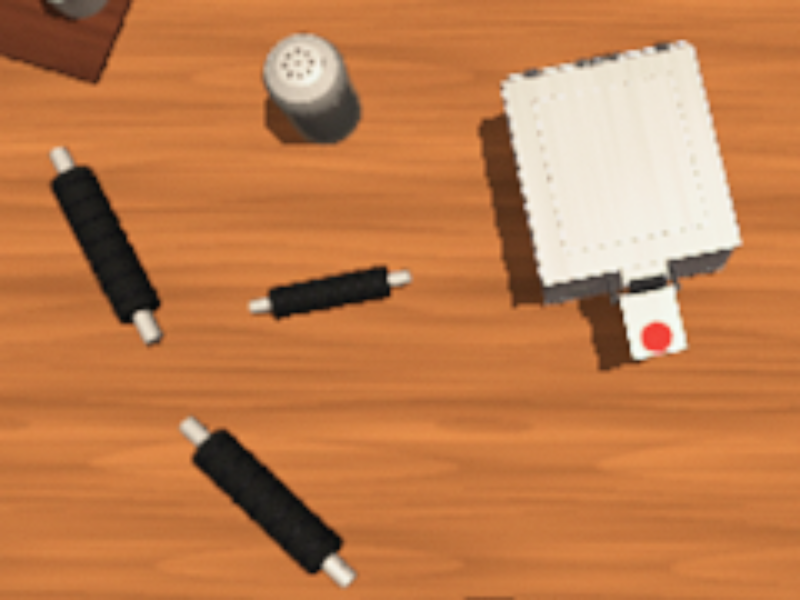

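Three knock-bar look-alikes appear in the top picture at (row, col) (203,184), (188,117) and (265,165). The one at (203,184) is clearly the smallest, with z-top about 28 mm, so it is the one meant. The crop confirms this. The box's latch (red spot) is at (215,282), so the box is yawed by about 12°.

```bash
sed -i 's/&(P\[...,2\]>.008)/\&(P[...,2]>.008)/; s/^def box.*/def box(l,t,r,b): return (u>=l)\&(u<=r)\&(v>=t)\&(v<=b)\&(z["d"]>0)/' s2.py
cat >> s2.py <<'E'
print("tip",manip.tip_extent)
z=np.load("top1.npz");P=cloud("top",z["d"]);im=z["im"].astype(int)
red=(im[...,0]>150)&(im[...,0]>im[...,1]*2.5)&box(268,203,296,226);print("redtop",red.sum(),np.median(P[red],0).round(4))
m=box(155,190,214,214)&(P[...,2]>.006);Q=P[m]
c=Q.mean(0);w,V=np.linalg.eigh(np.cov((Q-c)[:,:2].T));print("bar top",c.round(4),V[:,1])
z=np.load("side1.npz");P=cloud("side",z["d"])
m=box(193,240,230,292)&(P[...,2]>.008);pca(m,"barB side");Q=P[m]
c=Q.mean(0);w,V=np.linalg.eigh(np.cov((Q-c)[:,:2].T));print("bar side",c.round(4),V[:,1])
E
python3 s2.py
```

```text
barB 398 [0.5333 0.3027] [0.028 0.142] 12.7 z [0.0173 0.0265 0.0315]
[[0.5040000081062317, 0.36899998784065247], [0.5350000262260437, 0.23000000417232513], [0.5630000233650208, 0.23600000143051147], [0.531000018119812, 0.375]]
barA 852 [0.3531 0.3475] [0.198 0.04 ] 48.9 z [0.0238 0.0365 0.0419]
[[0.27300000190734863, 0.28600001335144043], [0.30300000309944153, 0.25999999046325684], [0.43299999833106995, 0.4090000092983246], [0.40299999713897705, 0.4350000023841858]]
barC 761 [0.5749 0.5023] [0.198 0.039] 30.2 z [0.0234 0.0361 0.0418]
[[0.47999998927116394, 0.4690000116825104], [0.49900001287460327, 0.4359999895095825], [0.6700000166893005, 0.5360000133514404], [0.6510000228881836, 0.5690000057220459]]
lid 3928 [0.615  0.0512] [0.2   0.164] 12.0 z [0.1217 0.1249 0.1279]
[[0.5, 0.11100000143051147], [0.5339999794960022, -0.05000000074505806], [0.7300000190734863, -0.00800000037997961], [0.6959999799728394, 0.15199999511241913]]
boxall 4346 [0.5903 0.0459] [0.251 0.164] 12.0 z [0.1062 0.1247 0.1279]
[[0.45100000500679016, 0.10000000149011612], [0.48500001430511475, -0.061000000685453415
[... 320 characters left out ...]
20000034570694]]
red 45 [0.4799 0.0216 0.1052]
lidside 2727 [0.6143 0.0498] [0.199 0.167] 12.2 z [0.1208 0.1237 0.1265]
[[0.49900001287460327, 0.10999999940395355], [0.5339999794960022, -0.05299999937415123], [0.7289999723434448, -0.010999999940395355], [0.6940000057220459, 0.15199999511241913]]
tip 0.019
redtop 54 [0.4796 0.0232 0.1066]
bar top [0.5326 0.3002 0.0247] [-0.20430257  0.97890779]
barB side 480 [0.5334 0.3016] [0.028 0.143] 12.2 z [0.0149 0.0249 0.0294]
[[0.5049999952316284, 0.36800000071525574], [0.5350000262260437, 0.2290000021457672], [0.5619999766349792, 0.23499999940395355], [0.5320000052452087, 0.37400001287460327]]
bar side [0.5301 0.306  0.0236] [-0.19751799  0.98029926]
```

The manual's scale: shifts go in shares of 0.8 m and turns go in shares of pi/2 rad. Converting my numbers, -0.0439 m / 0.8 = -0.0549, 0.0384 m / 0.8 = 0.048.

```bash
echo '[{"jaw": 0.0, "x": 0.048, "y": -0.0549}, {"jaw": 0.0, "x": 0.048, "y": -0.0549}, {"jaw": 0.0, "x": 0.048, "y": -0.0549}, {"jaw": 0.0, "x": 0.048, "y": -0.0549}, {"jaw": 0.0, "x": 0.048, "y": -0.0549}]' | python3 -m crank; echo '[{"jaw": 0.0, "x": 0.048, "y": -0.0549}, {"jaw": 0.0, "x": 0.048, "y": -0.0549}, {"jaw": 0.0, "x": 0.048, "y": -0.0549}, {"jaw": 0.0, "x": 0.048, "y": -0.0549}, {"jaw": 0.0, "x": 0.048, "y": -0.0549}]' | python3 -m crank; echo '[{"jaw": 0.0, "x": 0.048, "y": -0.0549}, {"jaw": 0.0, "x": 0.048, "y": -0.0549}, {"jaw": 0, "z": 0.0125, "az": -0.1082}, {"jaw": 0, "z": 0.0125, "az": -0.1082}, {"jaw": 0, "z": 0.0125, "az": -0.1082}]' | python3 -m crank;echo '[{"jaw": 0, "z": 0.0125, "az": -0.1082}, {"jaw": 0, "z": 0.0125, "az": -0.1082}, {"jaw": 0, "z": 0.0125, "az": -0.1082}, {"jaw": 0, "z": 0.0125, "az": -0.1082}, {"jaw": 0, "z": 0.0125, "az": -0.1082}]' | python3 -m crank;echo '[{"jaw": 0, "z": 0.0125, "az": -0.1089}, {"jaw": 0}, {"jaw": 0}]' | python3 -m crank
cat > e.py <<'E'
import sys
from h import *
s=manip.state();M=Rq(s["tool_rot"]);print("t",s["time"],"pos",s["tool_pos"].round(4),"F",s["contact_force"].round(2),"w",round(s["gripper_width"],3),"g",s["grasp_force"])
print(M.round(3).tolist())
def to(p,yaw=None):
    d=M.T@(np.array(p)-s["tool_pos"]);print("to",p,"tool d",d.round(4))
    if yaw is not None:
        c,n=np.cos(yaw),np.sin(yaw);W=np.array([[c,n,0],[n,-c,0],[0,0,-1.]])
        print("rotvec",R.from_matrix(M.T@W).as_rotvec().round(4))
if len(sys.argv)>3: to([float(x) for x in sys.argv[1:4]],float(sys.argv[4]) if len(sys.argv)>4 else None)
E
python3 e.py .4718 .0207 .145 1.780
```

```text
time: 1.92
tool_pos: [0.2882, -0.3426, 0.2505]
tool_rot: [0.0, 0.992, 0.126, 0.0]
contact_force: [1.5, 0.4, 0.3]
gripper_width: -0.008
grasp_force: 0.0
time: 2.55
tool_pos: [0.419, -0.0818, 0.2508]
tool_rot: [0.0, 0.992, 0.127, 0.001]
contact_force: [0.3, -1.0, 1.2]
gripper_width: 0.002
grasp_force: 0.0
time: 3.18
tool_pos: [0.4707, 0.021, 0.2201]
tool_rot: [0.0, 0.927, 0.376, 0.0]
contact_force: [-0.6, 0.7, 1.2]
gripper_width: 0.001
grasp_force: 0.0
time: 3.8
tool_pos: [0.4707, 0.0207, 0.1701]
tool_rot: [0.0, 0.69, 0.724, 0.0]
contact_force: [-0.3, 0.3, 0.1]
gripper_width: 0.005
grasp_force: 0.0
time: 4.18
tool_pos: [0.4709, 0.0207, 0.1608]
tool_rot: [0.0, 0.628, 0.778, 0.0]
contact_force: [-0.0, -0.3, 0.2]
gripper_width: 0.003
grasp_force: 0.0
t 4.175 pos [0.4709 0.0207 0.1608] F [-0.01 -0.25  0.16] w 0.003 g 0.0
[[-0.21, 0.978, 0.001], [0.978, 0.21, -0.0], [-0.0, 0.001, -1.0]]
to [0.4718, 0.0207, 0.145] tool d [-0.0001  0.0008  0.0158]
rotvec [0.0007 0.0002 0.0025]
```

Scaled: 0.015 m / 0.8 = 0.0188, 0.002 m / 0.8 = 0.0025.

```bash
echo '[{"jaw": 0, "z": 0.0188}, {"jaw": 0, "z": 0.0188}, {"jaw": 0, "z": 0.0025}, {"jaw": 0, "z": 0.0025}, {"jaw": 0}]' | python3 -m crank;echo '[{"jaw": 0, "z": 0.0013}, {"jaw": 0, "z": 0.0013}]' | python3 -m crank;echo '[{"jaw": 0, "z": 0.0013}, {"jaw": 0}]' | python3 -m crank
```

```text
time: 4.8
tool_pos: [0.4709, 0.0207, 0.1265]
tool_rot: [0.0, 0.628, 0.779, 0.0]
contact_force: [0.0, -0.1, 0.2]
gripper_width: -0.003
grasp_force: 0.0
time: 5.05
tool_pos: [0.4709, 0.0206, 0.1246]
tool_rot: [0.0, 0.628, 0.779, 0.0]
contact_force: [0.4, 0.5, -0.4]
gripper_width: -0.0
grasp_force: 0.0
time: 5.3
tool_pos: [0.4708, 0.0206, 0.1234]
tool_rot: [0.0, 0.628, 0.779, 0.0]
contact_force: [-0.2, -1.0, 0.2]
gripper_width: -0.005
grasp_force: 0.0
```

Scaled: 0.001 m / 0.8 = 0.0013.

```bash
for i in 1; do echo '[{"jaw": 0, "z": 0.0013}, {"jaw": 0}]' | python3 -m crank;echo '[{"jaw": 0, "z": 0.0013}, {"jaw": 0}]' | python3 -m crank;echo '[{"jaw": 0, "z": 0.0013}, {"jaw": 0}]' | python3 -m crank; done | egrep 'pos|force'
```

```text
tool_pos: [0.4707, 0.0206, 0.1225]
contact_force: [-1.0, -0.2, 2.8]
grasp_force: 1.1
tool_pos: [0.4706, 0.0206, 0.1212]
contact_force: [-1.6, -0.3, 2.7]
grasp_force: 1.2
tool_pos: [0.4705, 0.0206, 0.1201]
contact_force: [-2.5, -0.6, 2.1]
grasp_force: 1.1
```

```bash
for i in 1; do echo '[{"jaw": 0, "z": 0.0013}, {"jaw": 0}]' | python3 -m crank;echo '[{"jaw": 0, "z": 0.0013}, {"jaw": 0}]' | python3 -m crank; done | egrep 'pos|force'
```

```text
tool_pos: [0.4707, 0.0207, 0.1191]
contact_force: [-0.8, -0.3, 1.7]
grasp_force: 0.6
tool_pos: [0.471, 0.0207, 0.1186]
contact_force: [-2.4, 0.3, 3.0]
grasp_force: 1.6
```

Scaled: 0.0007 m / 0.8 = 0.0009.

```bash
for i in 1; do echo '[{"jaw": 0, "z": 0.0009}, {"jaw": 0}]' | python3 -m crank;echo '[{"jaw": 0, "z": 0.0009}, {"jaw": 0}, {"jaw": 0}]' | python3 -m crank; done | egrep 'pos|force'; python3 - <<'E'
from h import *
for c in["side"]:
    im,d=manip.grab_frame(c);np.savez("side2",im=im,d=d);P=cloud(c,d)
    v,u=np.indices(d.shape);m=(u>150)&(u<300)&(v>60)&(v<222)&(d>0)&(P[...,0]<.8)&(P[...,0]>.48)&(abs(P[...,1]-.05)<.13)
    print(np.percentile(P[m][:,2],[50,90,99]))
    save("side2",im)
E
```

```text
tool_pos: [0.4709, 0.0207, 0.1178]
contact_force: [-1.5, 0.1, 3.5]
grasp_force: 1.7
tool_pos: [0.4709, 0.0207, 0.117]
contact_force: [-0.8, 0.2, 2.8]
grasp_force: 1.7
[0.06843832 0.26355501 0.41369045]
```

Scaled: 0.0007 m / 0.8 = 0.0009.

```bash
for i in 1; do echo '[{"jaw": 0, "z": 0.0009}, {"jaw": 0}]' | python3 -m crank;echo '[{"jaw": 0, "z": 0.0009}, {"jaw": 0}, {"jaw": 0}]' | python3 -m crank; done | egrep 'pos|force'; python3 - <<'E'
from h import *
im,d=manip.grab_frame("side");P=cloud("side",d)
v,u=np.indices(d.shape);m=(d>0)&(P[...,0]<.8)&(P[...,0]>.62)&(abs(P[...,1]-.06)<.1)&(P[...,2]>.115)
print(m.sum(),np.percentile(P[m][:,2],[50,90,99]))
save("side3",im)
E
```

```text
tool_pos: [0.4709, 0.0207, 0.1166]
contact_force: [-2.0, -0.2, 5.1]
grasp_force: 2.8
tool_pos: [0.471, 0.0207, 0.1166]
contact_force: [-3.4, -0.2, 8.4]
grasp_force: 4.4
1679 [0.20720882 0.28698379 0.30821603]
```

View pics/side3.png

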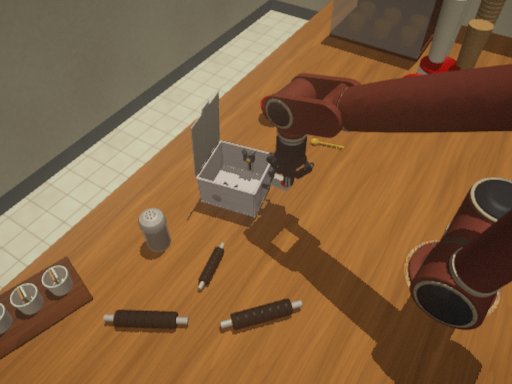

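The picture shows the lid standing open (from about (100,210) to (160,200)), the box interior with a cradle at (160,248), and the fingers still on the paddle. I'm retracting and going to the small bar.

Scaled: -0.055 m / 0.8 = -0.0688, 0.0524 m / 0.8 = 0.0655.

```bash
echo '[{"jaw": 0, "z": -0.025}, {"jaw": 0, "z": -0.0688}, {"jaw": 1, "z": -0.0688}, {"jaw": 1, "x": 0.0655, "y": 0.03}, {"jaw": 1, "x": 0.0655, "y": 0.03}]' | python3 -m crank|tail -6|egrep 'pos|force'; echo '[{"jaw": 1, "x": 0.0655, "y": 0.03}, {"jaw": 1, "x": 0.0655, "y": 0.03}, {"jaw": 1, "x": 0.0655, "y": 0.03}, {"jaw": 1, "z": 0.0625}, {"jaw": 1, "z": 0.0625}]' | python3 -m crank|tail -6|egrep 'pos|force'; echo '[{"jaw": 1, "z": 0.05}, {"jaw": 1}, {"jaw": 1}]' | python3 -m crank;python3 e.py .5333 .302 .021 1.785
```

```text
tool_pos: [0.496, 0.1341, 0.2462]
contact_force: [0.9, -0.9, -0.1]
grasp_force: 0.0
tool_pos: [0.5323, 0.3031, 0.1439]
contact_force: [0.5, 1.0, -0.4]
grasp_force: 0.0
time: 9.52
tool_pos: [0.5331, 0.3024, 0.1069]
tool_rot: [0.0, 0.628, 0.779, 0.001]
contact_force: [0.2, 0.4, 0.6]
gripper_width: 1.001
grasp_force: 0.0
t 9.525 pos [0.5331 0.3024 0.1069] F [0.25 0.41 0.59] w 1.001 g 0.0
[[-0.212, 0.977, 0.002], [0.977, 0.212, 0.001], [0.0, 0.002, -1.0]]
to [0.5333, 0.302, 0.021] tool d [-0.0005 -0.0001  0.0859]
rotvec [ 0.0018 -0.0003 -0.0003]
```

Scaled: 0.04 m / 0.8 = 0.05, 0.03 m / 0.8 = 0.0375, 0.0018 rad / 1.5708 = 0.0011.

```bash
echo '[{"jaw": 1, "z": 0.05, "ax": 0.0011}, {"jaw": 1, "z": 0.0375}, {"jaw": 1, "z": 0.02}, {"jaw": 1}, {"jaw": 0}]' | python3 -m crank|egrep 'pos|force';echo '[{"jaw": 0}, {"jaw": 0}, {"jaw": 0}, {"jaw": 0}, {"jaw": 0}]' | python3 -m crank
```

```text
tool_pos: [0.5338, 0.3028, 0.0217]
contact_force: [1.0, -0.7, -0.6]
grasp_force: 0.0
time: 10.78
tool_pos: [0.5329, 0.3024, 0.0206]
tool_rot: [-0.0, 0.628, 0.779, -0.0]
contact_force: [-1.6, 0.3, 6.8]
gripper_width: 0.303
grasp_force: 59.1
```

Scaled: -0.05 m / 0.8 = -0.0625, -0.03 m / 0.8 = -0.0375.

```bash
echo '[{"jaw": 0, "z": -0.0375}, {"jaw": 0, "z": -0.0625}, {"jaw": 0, "z": -0.0625}, {"jaw": 0, "z": -0.0625}, {"jaw": 0, "z": -0.025}]' | python3 -m crank|egrep 'pos|force';echo '[{"jaw": 0, "x": -0.0658, "y": 0.0056}, {"jaw": 0, "x": -0.0658, "y": 0.0056}, {"jaw": 0, "x": -0.0658, "y": 0.0056}, {"jaw": 0, "x": -0.0658, "y": 0.0056}, {"jaw": 0, "x": -0.0658, "y": 0.0056}]' | python3 -m crank|egrep 'pos|force'; echo '[{"jaw": 0}, {"jaw": 0}, {"jaw": 0}]' | python3 -m crank
python3 e.py .6112 .0504 .22 1.780
python3 - <<'E'
from h import *
for c in("top","side"):
    im,d=manip.grab_frame(c);np.savez(c+"4",im=im,d=d)
    for o in manip.outline_of(c,"knock_bar")[:3]: print(c,o["conf"],np.round(o["extent"]))
    save(c+"4",im)
t=cv2.imread("pics/top4.png")[110:260,190:350];s=cv2.imread("pics/side4.png")[60:230,170:330]
cv2.imwrite("pics/both4.png",np.hstack([cv2.resize(t,(400,400)),cv2.resize(s,(400,400))]))
E
```

```text
tool_pos: [0.5337, 0.3027, 0.2227]
contact_force: [0.2, -0.3, -1.9]
grasp_force: 59.4
tool_pos: [0.6097, 0.0484, 0.2167]
contact_force: [0.5, -0.3, -2.0]
grasp_force: 59.4
time: 12.4
tool_pos: [0.6098, 0.0512, 0.2184]
tool_rot: [-0.001, 0.627, 0.779, -0.001]
contact_force: [-0.0, -0.6, -2.1]
gripper_width: 0.311
grasp_force: 59.4
t 12.4 pos [0.6098 0.0512 0.2184] F [-0.02 -0.63 -2.09] w 0.311 g 59.409669041633606
[[-0.214, 0.977, -0.003], [0.977, 0.214, -0.0], [0.001, -0.003, -1.0]]
to [0.6112, 0.0504, 0.22] tool d [-0.0011  0.0012 -0.0016]
rotvec [-0.0033 -0.0007  0.0064]
top 0.9 [ 98. 162. 133. 218.]
side 0.9 [104. 309. 190. 329.]
side 0.76 [216. 301. 300. 330.]
side 0.57 [228. 131. 240. 164.]
```

View pics/both4.png

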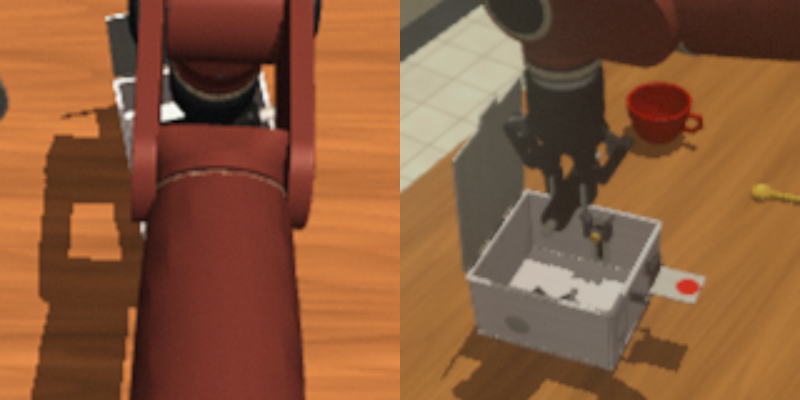

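The bar is held level above the open box; its near end is at about (rows 131-164, cols 228-240) in the side view. The far cradle at about (157,248) is empty. I'm measuring the bar's end and the box rim in the box frame.

```bash
cat > s5.py <<'E'
from h import *
z=np.load("side4.npz");d=z["d"];P=cloud("side",d);c,s=np.cos(.21),np.sin(.21)
B=(P-[.621,.0525,.009])@np.array([[c,-s,0],[s,c,0],[0,0,1]])
v,u=np.indices(d.shape);ok=d>0
m=ok&(u>215)&(u<260)&(v>120)&(v<175)&(B[...,2]>.165)&(B[...,2]<.225)&(abs(B[...,0]+.01)<.025)
for lo,hi in((-.08,-.05),(-.05,-.02),(-.02,.02),(.02,.045),(.045,.055),(.055,.09)):
    q=B[m&(B[...,1]>lo)&(B[...,1]<=hi)]
    if len(q):print(lo,len(q),"x",q[:,0].min().round(4),q[:,0].max().round(4),"z",q[:,2].min().round(4),q[:,2].max().round(4),"ymax",q[:,1].max().round(4))
r=ok&(B[...,2]>.1)&(B[...,2]<.118)&(abs(B[...,0])<.1)&(abs(B[...,1])<.1)
q=B[r]
for n,a in(("near wall",q[(abs(q[:,0])<.06)&(q[:,1]>.06)]),("far wall",q[(abs(q[:,0])<.06)&(q[:,1]<-.06)]),("front",q[(abs(q[:,1])<.06)&(q[:,0]<-.06)])):
    print(n,len(a),np.percentile(a,[2,50,98],axis=0).round(4).tolist())
# cradle pts on far wall
q=B[ok&(abs(B[...,0]+.01)<.03)&(B[...,1]<-.058)&(B[...,1]>-.073)&(B[...,2]>.05)&(B[...,2]<.11)]
print("cradle far",len(q),q[np.argsort(q[:,0])].round(3)[::3].tolist())
E
python3 s5.py
```

```text
-0.08 6 x -0.0225 -0.0138 z 0.2055 0.2085 ymax -0.0513
-0.05 5 x -0.0085 -0.0006 z 0.2134 0.2169 ymax -0.0224
-0.02 162 x -0.0347 0.0144 z 0.1921 0.2249 ymax 0.0199
0.02 78 x -0.0252 0.0013 z 0.201 0.2198 ymax 0.0447
0.045 60 x -0.0249 0.002 z 0.1929 0.2195 ymax 0.0543
0.055 31 x -0.0162 -0.0065 z 0.1995 0.2124 ymax 0.0717
near wall 145 [[-0.0564, 0.0622, 0.1004], [0.001, 0.0777, 0.1076], [0.0564, 0.0808, 0.1118]]
far wall 105 [[-0.057, -0.084, 0.1002], [-0.0204, -0.078, 0.1064], [0.059, -0.0636, 0.1128]]
front 79 [[-0.0917, -0.0586, 0.1007], [-0.0838, 0.0076, 0.1086], [-0.0799, 0.0537, 0.1135]]
cradle far 92 [[-0.031, -0.063, 0.107], [-0.027, -0.064, 0.1], [-0.026, -0.065, 0.079], [-0.025, -0.067, 0.073], [-0.024, -0.064, 0.104], [-0.024, -0.065, 0.099], [-0.024, -0.064, 0.083], [-0.023, -0.067, 0.084], [-0.02, -0.065, 0.086], [-0.02, -0.066, 0.092], [-0.018, -0.07, 0.096], [-0.017, -0.065, 0.088], [-0.016, -0.066, 0.071], [-0.013, -0.066, 0.082], [-0.011, -0.062, 0.076], [-0.009, -0.06, 0.07], [-0.006, -0.059, 0.074], [-0.006, -0.061, 0.08], [-0.003, -0.068, 0.081], [-0.002, -0.065, 0.096], [-0.001, -0.066, 0.087], [-0.001, -0.066, 0.082], [0.001, -0.063, 0.101], [0.001, -0.062, 0.077], [0.002, -0.066, 0.094], [0.003, -0.069, 0.099], [0.004, -0.063, 0.096], [0.005, -0.065, 0.101], [0.005, -0.064, 0.074], [0.006, -0.068, 0.086], [0.008, -0.067, 0.106]]
```

Scaled: 0.03 m / 0.8 = 0.0375, 0.02 m / 0.8 = 0.025, 0.005 rad / 1.5708 = 0.0032.

```bash
echo '[{"jaw": 0, "x": -0.0013, "y": 0.0015, "z": 0.025, "ax": -0.0021, "az": 0.0032}, {"jaw": 0, "z": 0.0375}, {"jaw": 0, "z": 0.0375}, {"jaw": 0, "z": 0.025}, {"jaw": 0}]' | python3 -m crank|egrep 'pos|force';echo '[{"jaw": 0}, {"jaw": 0}]' | python3 -m crank;python3 e.py .6112 .0504 .11 1.780
```

```text
tool_pos: [0.6103, 0.0494, 0.1166]
contact_force: [0.9, -1.0, -1.8]
grasp_force: 59.4
time: 13.48
tool_pos: [0.613, 0.0493, 0.1213]
tool_rot: [0.002, 0.629, 0.777, 0.001]
contact_force: [0.0, -0.4, -1.4]
gripper_width: 0.307
grasp_force: 59.4
t 13.475 pos [0.613  0.0493 0.1213] F [ 0.05 -0.37 -1.41] w 0.307 g 59.368908405303955
[[-0.208, 0.978, 0.005], [0.978, 0.208, 0.0], [-0.001, 0.004, -1.0]]
to [0.6112, 0.0504, 0.11] tool d [ 0.0015 -0.0016  0.0113]
rotvec [ 0.0045  0.0007 -0.0002]
```

Scaled: 0.002 m / 0.8 = 0.0025, -0.001 m / 0.8 = -0.0013, 0.003 rad / 1.5708 = 0.0019.

```bash
echo '[{"jaw": 0, "x": 0.0013, "y": -0.0013, "z": 0.0025, "ax": 0.0019}, {"jaw": 0, "z": 0.0025}, {"jaw": 0}]' | python3 -m crank|egrep 'pos|force';echo '[{"jaw": 0, "z": 0.0025}, {"jaw": 0}]' | python3 -m crank|egrep 'pos|force';echo '[{"jaw": 0, "z": 0.0025}, {"jaw": 0}]' | python3 -m crank|egrep 'pos|force';python3 e.py .6112 .0504 .1 1.780
```

```text
tool_pos: [0.6105, 0.0501, 0.1152]
contact_force: [0.7, 1.0, -1.3]
grasp_force: 59.4
tool_pos: [0.6105, 0.0501, 0.1131]
contact_force: [-0.5, -0.7, -1.9]
grasp_force: 59.4
tool_pos: [0.6105, 0.0501, 0.1112]
contact_force: [-0.5, 0.1, -2.1]
grasp_force: 59.4
t 14.35 pos [0.6105 0.0501 0.1112] F [-0.48  0.1  -2.15] w 0.308 g 59.367910623550415
[[-0.207, 0.978, -0.002], [0.978, 0.207, -0.0], [0.0, -0.002, -1.0]]
to [0.6112, 0.0504, 0.1] tool d [0.0002 0.0007 0.0112]
rotvec [-0.002  -0.0001 -0.0002]
```

Still free and aligned; continuing down in small steps.

Scaled: 0.002 m / 0.8 = 0.0025, 0.0005 m / 0.8 = 0.0006, -0.001 rad / 1.5708 = -0.0006.

```bash
for i in 1; do echo '[{"jaw": 0, "y": 0.0006, "z": 0.0025, "ax": -0.0006}, {"jaw": 0}]' | python3 -m crank;echo '[{"jaw": 0, "z": 0.0019}, {"jaw": 0}]' | python3 -m crank;echo '[{"jaw": 0, "z": 0.0019}, {"jaw": 0}]' | python3 -m crank;done|egrep 'pos|contact'
```

```text
tool_pos: [0.6111, 0.0502, 0.1092]
contact_force: [0.1, 0.0, -2.0]
tool_pos: [0.6111, 0.0502, 0.1078]
contact_force: [-1.0, -0.5, -2.0]
tool_pos: [0.6111, 0.0502, 0.1063]
contact_force: [0.1, -1.0, -1.7]
```

Scaled: 0.001 m / 0.8 = 0.0013.

```bash
for i in 1; do echo '[{"jaw": 0, "z": 0.0013}, {"jaw": 0}]' | python3 -m crank;echo '[{"jaw": 0, "z": 0.0013}, {"jaw": 0}]' | python3 -m crank;echo '[{"jaw": 0, "z": 0.0013}, {"jaw": 0}]' | python3 -m crank;done|egrep 'pos|contact'
```

```text
tool_pos: [0.6111, 0.0502, 0.1054]
contact_force: [0.4, 0.6, -2.4]
tool_pos: [0.6111, 0.0502, 0.1043]
contact_force: [0.1, 0.0, -1.8]
tool_pos: [0.6111, 0.0502, 0.1033]
contact_force: [0.0, -0.3, -1.9]
```

```bash
for i in 1; do echo '[{"jaw": 0, "z": 0.0013}, {"jaw": 0}]' | python3 -m crank;echo '[{"jaw": 0, "z": 0.0013}, {"jaw": 0}]' | python3 -m crank;echo '[{"jaw": 0, "z": 0.0013}, {"jaw": 0}]' | python3 -m crank;done|egrep 'pos|contact'
```

```text
tool_pos: [0.6111, 0.0502, 0.1023]
contact_force: [0.6, 0.3, -1.6]
tool_pos: [0.6111, 0.0502, 0.1013]
contact_force: [-0.6, 0.0, -2.4]
tool_pos: [0.6113, 0.0502, 0.1007]
contact_force: [-1.3, 0.2, 0.0]
```

Scaled: 0.0005 m / 0.8 = 0.0006.

```bash
for i in 1; do echo '[{"jaw": 0, "z": 0.0006}, {"jaw": 0}]' | python3 -m crank;echo '[{"jaw": 0, "z": 0.0006}, {"jaw": 0}]' | python3 -m crank;done|egrep 'pos|contact'
```

```text
tool_pos: [0.6113, 0.0502, 0.1006]
contact_force: [-2.4, -0.1, 3.7]
tool_pos: [0.6114, 0.0502, 0.1006]
contact_force: [-3.0, 1.3, 7.1]
```

Scaled: -0.001 m / 0.8 = -0.0013.

```bash
for i in 1; do echo '[{"jaw": 0, "y": -0.0013}, {"jaw": 0}]' | python3 -m crank;echo '[{"jaw": 0, "y": -0.0013}, {"jaw": 0}]' | python3 -m crank;done|egrep 'pos|contact'
```

```text
tool_pos: [0.6112, 0.0501, 0.1005]
contact_force: [0.4, 2.6, 5.0]
tool_pos: [0.6107, 0.0499, 0.1006]
contact_force: [4.3, 1.7, 5.0]
```

Scaled: 0.001 m / 0.8 = 0.0013, -0.0007 m / 0.8 = -0.0009.

```bash
echo '[{"jaw": 0, "y": 0.0013, "z": -0.0009}, {"jaw": 0}, {"jaw": 0.4}, {"jaw": 0.45}, {"jaw": 0.6}]' | python3 -m crank;echo '[{"jaw": 0.6}, {"jaw": 0.6}]' | python3 -m crank; python3 e.py .6112 .0504 .1 1.780
```

```text
time: 18.23
tool_pos: [0.6091, 0.0499, 0.0989]
tool_rot: [-0.001, 0.63, 0.777, -0.001]
contact_force: [-0.0, -1.0, 0.4]
gripper_width: 0.6
grasp_force: 0.0
time: 18.48
tool_pos: [0.61, 0.0499, 0.1]
tool_rot: [-0.0, 0.63, 0.777, -0.0]
contact_force: [-0.0, 0.3, 0.0]
gripper_width: 0.599
grasp_force: 0.0
t 18.475 pos [0.61   0.0499 0.1   ] F [-0.02  0.34  0.  ] w 0.599 g 0.0
[[-0.207, 0.978, -0.001], [0.978, 0.207, -0.0], [0.0, -0.001, -1.0]]
to [0.6112, 0.0504, 0.1] tool d [ 0.0002  0.0012 -0.    ]
rotvec [-0.001  -0.     -0.0003]
```

Withdrawing straight up, then checking with the cameras.

Scaled: -0.05 m / 0.8 = -0.0625, -0.04 m / 0.8 = -0.05.

```bash
echo '[{"jaw": 0.6, "z": -0.025}, {"jaw": 0.6, "z": -0.05}, {"jaw": 0.6, "z": -0.0625}, {"jaw": 0.6, "z": -0.0625}, {"jaw": 0.3, "z": -0.0625}]' | python3 -m crank|egrep 'pos|contact';echo '[{"jaw": 0, "z": -0.05}, {"jaw": 0, "x": -0.075}, {"jaw": 0, "x": -0.075}, {"jaw": 0}]' | python3 -m crank
cat > s6.py <<'E'
from h import *
c,s=np.cos(.21),np.sin(.21)
for cam in("side","top"):
    im,d=manip.grab_frame(cam);save(cam+"6",im);np.savez(cam+"6",im=im,d=d);P=cloud(cam,d)
    B=(P-[.621,.0525,.009])@np.array([[c,-s,0],[s,c,0],[0,0,1]])
    for o in manip.outline_of(cam,"knock_bar")[:4]:
        e=o["extent"];g=o["region"]&(d>0);q=np.median(B[g],0);print(cam,round(o["conf"],2),np.round(e),q.round(3))
        if abs(q[0])<.08 and abs(q[1])<.08:
            Q=B[g];Q=Q[abs(Q[:,0]+.01)<.03];r=cv2.minAreaRect(Q[:,:2].astype(np.float32));print(" bar",np.round(r[0],4),np.round(r[1],4),r[2],np.percentile(Q,[2,50,98],axis=0).round(4).tolist())
    g=(d>0)&(abs(B[...,1])<.085)&(B[...,0]>.04)&(B[...,0]<.14)&(B[...,2]>.125);Q=B[g];print("lid",g.sum(),np.percentile(Q,[2,50,98],axis=0).round(4).tolist())
t=cv2.imread("pics/top6.png")[110:260,190:350];s=cv2.imread("pics/side6.png")[60:230,170:330]
cv2.imwrite("pics/both6.png",np.hstack([cv2.resize(t,(400,400)),cv2.resize(s,(400,400))]))
E
python3 s6.py
```

```text
tool_pos: [0.6102, 0.05, 0.3139]
contact_force: [0.4, 0.8, -0.2]
time: 19.6
tool_pos: [0.6354, -0.0709, 0.3516]
tool_rot: [0.001, 0.631, 0.775, -0.0]
contact_force: [-0.4, 0.3, -0.4]
gripper_width: -0.001
grasp_force: 0.0
side 0.81 [232. 154. 252. 187.] [-0.014  0.004  0.096]
 bar [-0.0117 -0.0006] [0.0313 0.1575] 1.3741812705993652 [[-0.0251, -0.0647, 0.0485], [-0.0144, 0.0043, 0.0958], [0.0021, 0.0575, 0.1021]]
side 0.81 [219. 298. 302. 330.] [-0.201  0.349  0.025]
side 0.56 [106. 312. 190. 328.] [0.044 0.453 0.025]
lid 1367 [[0.0745, -0.078, 0.1289], [0.08, 0.0052, 0.2183], [0.0866, 0.0773, 0.2951]]
top 0.9 [247. 162. 296. 176.] [-0.014  0.003  0.097]
 bar [-0.0115  0.0012] [0.1356 0.0276] 89.29639434814453 [[-0.0243, -0.0593, 0.0867], [-0.0137, 0.0027, 0.0975], [-0.0001, 0.0635, 0.1033]]
top 0.88 [138. 240. 190. 290.] [-0.201  0.341  0.028]
top 0.85 [100. 163. 134. 220.] [0.042 0.444 0.028]
lid 1457 [[0.0748, -0.0765, 0.1297], [0.0801, 0.0007, 0.2247], [0.0871, 0.0768, 0.3012]]
```

View pics/both6.png

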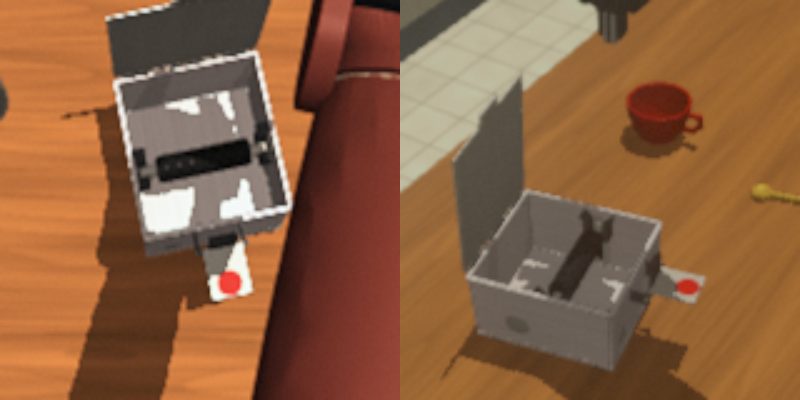

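The bar lies across the box in both cradles, at top pixel (169,271). It is about 1.6 mm off in box x and level. The lid stands open at box x of about 80 mm. Next I'll go behind the lid.

```bash
python3 e.py .7308 .0759 .3516 1.780; python3 - <<'E'
import numpy as np
th=np.array([1.5,1.4,1.3,1.2,1.1,1.,.9,.8,.7,.6,.5,.4,.3,.25,.2,.15,.12,.09,.07])
x=.088-.165*np.cos(th)+.0015*np.sin(th)+.0145;z=.009+.112+.165*np.sin(th)+.0015*np.cos(th)+.019
for a in zip(th[1:],np.diff(x).round(4),-np.diff(z).round(4),x[1:].round(4),z[1:].round(4)):print(*a)
print(x[0],z[0])
E
```

```text
t 19.8 pos [ 0.6351 -0.0664  0.3511] F [-0.59 -0.61 -0.1 ] w 0.002 g 0.0
[[-0.209, 0.978, 0.0], [0.978, 0.209, 0.0], [-0.0, 0.0, -1.0]]
to [0.7308, 0.0759, 0.3516] tool d [ 0.1192  0.1233 -0.0005]
rotvec [0.0004 0.     0.0009]
1.4 -0.0164 0.0018 0.0759 0.3029
1.3 -0.0161 0.0035 0.0598 0.2994
1.2 -0.0157 0.0051 0.0441 0.2943
1.1 -0.0151 0.0066 0.029 0.2877
1.0 -0.0144 0.0081 0.0146 0.2797
0.9 -0.0135 0.0095 0.0011 0.2702
0.8 -0.0125 0.0108 -0.0114 0.2594
0.7 -0.0114 0.012 -0.0227 0.2474
0.6 -0.0101 0.013 -0.0328 0.2344
0.5 -0.0087 0.014 -0.0416 0.2204
0.4 -0.0073 0.0148 -0.0489 0.2056
0.3 -0.0058 0.0154 -0.0547 0.1902
0.25 -0.0023 0.0079 -0.057 0.1823
0.2 -0.0019 0.008 -0.0589 0.1743
0.15 -0.0015 0.0081 -0.0604 0.1661
0.12 -0.0007 0.0049 -0.0611 0.1612
0.09 -0.0006 0.0049 -0.0617 0.1563
0.07 -0.0003 0.0033 -0.062 0.153
0.0923246042047351 0.30469277859217053
```

The manual's scale: shifts go in shares of 0.8 m and turns go in shares of pi/2 rad. Converting my numbers, 0.0596 m / 0.8 = 0.0745, 0.0411 m / 0.8 = 0.0514.

```bash
echo '[{"jaw": 0, "y": 0.0514}, {"jaw": 0, "y": 0.0514}, {"jaw": 0, "y": 0.0514}, {"jaw": 0, "x": 0.0745}, {"jaw": 0, "x": 0.0745}]' | python3 -m crank|egrep 'pos|contact';echo '[{"jaw": 0, "z": 0.0313}, {"jaw": 0, "z": 0.0269}, {"jaw": 0}, {"jaw": 0, "y": -0.015}, {"jaw": 0}]' | python3 -m crank|egrep 'pos|contact';python3 e.py .7113 .0717 .3047 1.780
```

```text
tool_pos: [0.7309, 0.0776, 0.3491]
contact_force: [-0.1, -0.5, -0.3]
tool_pos: [0.7192, 0.0716, 0.3054]
contact_force: [0.2, -0.0, 0.3]
t 21.05 pos [0.7192 0.0716 0.3054] F [ 0.24 -0.03  0.31] w -0.006 g 0.0
[[-0.206, 0.978, 0.002], [0.978, 0.206, -0.0], [-0.0, 0.002, -1.0]]
to [0.7113, 0.0717, 0.3047] tool d [ 0.0018 -0.0077  0.0007]
rotvec [ 0.0017  0.0005 -0.0012]
```

Scaled: -0.0082 m / 0.8 = -0.0103, -0.0077 m / 0.8 = -0.0096, 0.001 rad / 1.5708 = 0.0006.

```bash
echo '[{"jaw": 0, "x": 0.0023, "y": -0.0096, "z": 0.0009, "ax": 0.0006}, {"jaw": 0, "y": -0.0103, "z": 0.0011}, {"jaw": 0, "y": -0.0103, "z": 0.0011}]' | python3 -m crank|egrep 'pos|contact';echo '[{"jaw": 0, "y": -0.0201, "z": 0.0044}, {"jaw": 0, "y": -0.0196, "z": 0.0064}]' | python3 -m crank|egrep 'pos|contact';echo '[{"jaw": 0, "y": -0.0189, "z": 0.0083}, {"jaw": 0, "y": -0.018, "z": 0.0101}]' | python3 -m crank|egrep 'pos|contact'; python3 e.py .6353 .0555 .2797 1.780
```

```text
tool_pos: [0.6951, 0.0689, 0.3016]
contact_force: [1.5, 0.5, 0.5]
tool_pos: [0.6638, 0.0623, 0.2931]
contact_force: [1.2, -1.1, 1.8]
tool_pos: [0.6348, 0.0562, 0.2785]
contact_force: [0.9, -0.9, 1.6]
t 21.925 pos [0.6348 0.0562 0.2785] F [ 0.95 -0.93  1.62] w 0.0 g 0.6870494596660137
[[-0.207, 0.978, -0.0], [0.978, 0.207, -0.0], [-0.0, -0.0, -1.0]]
to [0.6353, 0.0555, 0.2797] tool d [-0.0008  0.0003 -0.0012]
rotvec [-0.0001  0.0003 -0.0002]
```

Lid contact force is about 2 N and the tool is following the arc.

Scaled: -0.0135 m / 0.8 = -0.0169, -0.0125 m / 0.8 = -0.0156.

```bash
echo '[{"jaw": 0, "y": -0.0169, "z": 0.0119}, {"jaw": 0, "y": -0.0156, "z": 0.0135}]' | python3 -m crank|egrep 'pos|contact';echo '[{"jaw": 0, "y": -0.0143, "z": 0.015}, {"jaw": 0, "y": -0.0126, "z": 0.0163}]' | python3 -m crank|egrep 'pos|contact';echo '[{"jaw": 0, "y": -0.0109, "z": 0.0175}, {"jaw": 0, "y": -0.0091, "z": 0.0185}]' | python3 -m crank|egrep 'pos|contact';echo '[{"jaw": 0, "y": -0.0073, "z": 0.0193}, {"jaw": 0, "y": -0.0029, "z": 0.0099}, {"jaw": 0}]' | python3 -m crank|egrep 'pos|contact'; python3 e.py .5653 .0406 .1823 1.780
```

```text
tool_pos: [0.6094, 0.0508, 0.2582]
contact_force: [0.3, -0.5, 2.2]
tool_pos: [0.5884, 0.0463, 0.233]
contact_force: [-1.0, -0.3, 2.0]
tool_pos: [0.5726, 0.043, 0.2032]
contact_force: [-0.9, -0.5, 2.4]
tool_pos: [0.5648, 0.0414, 0.1796]
contact_force: [-1.0, 0.2, 2.8]
t 23.05 pos [0.5648 0.0414 0.1796] F [-1.03  0.17  2.77] w -0.002 g 1.0010446075466461
[[-0.207, 0.978, -0.003], [0.978, 0.207, -0.0], [0.0, -0.003, -1.0]]
to [0.5653, 0.0406, 0.1823] tool d [-0.0009  0.0004 -0.0027]
rotvec [-0.0031 -0.0003 -0.0003]
```

Scaled: 0.007 m / 0.8 = 0.0088, 0.006 m / 0.8 = 0.0075.

```bash
echo '[{"jaw": 0, "y": -0.0019, "z": 0.0088}, {"jaw": 0, "y": -0.0019, "z": 0.0088}, {"jaw": 0, "y": -0.0015, "z": 0.0075}, {"jaw": 0, "y": -0.0006, "z": 0.0038}, {"jaw": 0}]' | python3 -m crank|egrep 'pos|contact';echo '[{"jaw": 0, "z": 0.0025}, {"jaw": 0}]' | python3 -m crank|egrep 'pos|contact';echo '[{"jaw": 0, "z": 0.0013}, {"jaw": 0}]' | python3 -m crank|egrep 'pos|contact'
```

```text
tool_pos: [0.5607, 0.0405, 0.1575]
contact_force: [1.4, 0.8, 2.2]
tool_pos: [0.5605, 0.0405, 0.1555]
contact_force: [1.1, -0.5, 3.1]
tool_pos: [0.5605, 0.0405, 0.1545]
contact_force: [0.8, 1.0, 2.3]
```

Scaled: 0.002 m / 0.8 = 0.0025.

```bash
for i in 1; do echo '[{"jaw": 0, "z": 0.0025}, {"jaw": 0}]' | python3 -m crank;echo '[{"jaw": 0, "z": 0.0013}, {"jaw": 0}]' | python3 -m crank;echo '[{"jaw": 0, "z": 0.0013}, {"jaw": 0}]' | python3 -m crank;done|egrep 'pos|contact'
```

```text
tool_pos: [0.5603, 0.0404, 0.1523]
contact_force: [-0.8, 0.1, 2.8]
tool_pos: [0.5603, 0.0404, 0.1514]
contact_force: [-0.8, 0.4, 2.3]
tool_pos: [0.5603, 0.0404, 0.1504]
contact_force: [-2.5, 0.4, 2.2]
```

Scaled: 0.0008 m / 0.8 = 0.001.

```bash
for i in 1; do echo '[{"jaw": 0, "z": 0.001}, {"jaw": 0}]' | python3 -m crank;echo '[{"jaw": 0, "z": 0.001}, {"jaw": 0}]' | python3 -m crank;done|egrep 'pos|contact'
```

```text
tool_pos: [0.5604, 0.0404, 0.15]
contact_force: [-3.4, 0.6, 4.2]
tool_pos: [0.5604, 0.0405, 0.1495]
contact_force: [-4.6, -1.1, 6.5]
```

Scaled: -0.0008 m / 0.8 = -0.001.

```bash
for i in 1; do echo '[{"jaw": 0, "y": -0.001}, {"jaw": 0}]' | python3 -m crank;echo '[{"jaw": 0, "y": -0.0003, "z": 0.001}, {"jaw": 0}]' | python3 -m crank;done|egrep 'pos|contact'
```

```text
tool_pos: [0.5603, 0.0404, 0.1496]
contact_force: [-1.3, 0.2, 5.5]
tool_pos: [0.5603, 0.0404, 0.1491]
contact_force: [-1.5, 0.9, 5.8]
```

Scaled: 0.0008 m / 0.8 = 0.001, -0.0003 m / 0.8 = -0.0004.

```bash
for i in 1; do echo '[{"jaw": 0, "y": -0.0004, "z": 0.001}, {"jaw": 0}]' | python3 -m crank;echo '[{"jaw": 0, "y": -0.0004, "z": 0.0008}, {"jaw": 0}]' | python3 -m crank;done|egrep 'pos|contact'
```

```text
tool_pos: [0.5602, 0.0404, 0.1486]
contact_force: [-0.8, 0.1, 5.6]
tool_pos: [0.5601, 0.0404, 0.1482]
contact_force: [-0.3, 0.7, 7.5]
```

Scaled: 0.0006 m / 0.8 = 0.0008, -0.0003 m / 0.8 = -0.0004.

```bash
for i in 1; do echo '[{"jaw": 0, "y": -0.0004, "z": 0.0008}, {"jaw": 0}]' | python3 -m crank;echo '[{"jaw": 0, "y": -0.0004, "z": 0.0008}, {"jaw": 0}]' | python3 -m crank;done|egrep 'pos|contact'
```

```text
tool_pos: [0.5601, 0.0404, 0.1479]
contact_force: [-0.1, 1.3, 6.7]
tool_pos: [0.56, 0.0403, 0.1475]
contact_force: [-0.1, 1.4, 7.5]
```

```bash
for i in 1; do echo '[{"jaw": 0, "y": -0.0003, "z": 0.0008}, {"jaw": 0}]' | python3 -m crank;echo '[{"jaw": 0, "y": -0.0003, "z": 0.0008}, {"jaw": 0}]' | python3 -m crank;done|egrep 'pos|contact'
```

```text
tool_pos: [0.56, 0.0403, 0.1471]
contact_force: [-0.2, 1.0, 8.4]
tool_pos: [0.5597, 0.0402, 0.1456]
contact_force: [3.4, 1.0, 3.6]
```

Scaled: 0.0006 m / 0.8 = 0.0008, -0.0002 m / 0.8 = -0.0003.

```bash
for i in 1; do echo '[{"jaw": 0, "y": -0.0003, "z": 0.0008}, {"jaw": 0}]' | python3 -m crank;echo '[{"jaw": 0, "z": 0.0008}, {"jaw": 0}]' | python3 -m crank;done|egrep 'pos|contact'
```

```text
tool_pos: [0.5571, 0.0397, 0.1429]
contact_force: [-0.5, 0.2, 0.3]
tool_pos: [0.557, 0.0398, 0.1423]
contact_force: [-0.1, -1.0, -0.5]
```

```bash
for i in 1; do echo '[{"jaw": 0, "z": 0.0008}, {"jaw": 0}]' | python3 -m crank;echo '[{"jaw": 0, "z": 0.0008}, {"jaw": 0}]' | python3 -m crank;done|egrep 'pos|contact'
```

```text
tool_pos: [0.5576, 0.0399, 0.1423]
contact_force: [0.4, 0.4, 0.1]
tool_pos: [0.5578, 0.0399, 0.1422]
contact_force: [-1.9, 0.6, 1.3]
```

Scaled: 0.0006 m / 0.8 = 0.0008.

```bash
for i in 1; do echo '[{"jaw": 0, "z": 0.0008}, {"jaw": 0}]' | python3 -m crank;echo '[{"jaw": 0, "z": 0.0006}, {"jaw": 0}]' | python3 -m crank;done|egrep 'pos|contact'
```

```text
tool_pos: [0.5578, 0.0399, 0.1415]
contact_force: [-1.2, 0.4, 2.3]
tool_pos: [0.5578, 0.0399, 0.1412]
contact_force: [-2.2, -0.6, 3.3]
```

```bash
for i in 1; do echo '[{"jaw": 0, "z": 0.0006}, {"jaw": 0}]' | python3 -m crank;echo '[{"jaw": 0, "z": 0.0005}, {"jaw": 0}]' | python3 -m crank;done|egrep 'pos|contact'
```

```text
tool_pos: [0.5579, 0.0399, 0.1409]
contact_force: [-3.0, -0.2, 5.0]
tool_pos: [0.5579, 0.0399, 0.1407]
contact_force: [-4.3, -0.3, 6.5]
```

Scaled: -0.0005 m / 0.8 = -0.0006, 0.0003 m / 0.8 = 0.0004.

```bash
echo '[{"jaw": 0, "y": -0.0006, "z": 0.0004}, {"jaw": 0}]' | python3 -m crank|egrep 'pos|contact'; echo '[{"jaw": 0, "z": -0.0038}, {"jaw": 0, "z": -0.0038}, {"jaw": 0}]' | python3 -m crank|egrep 'pos|contact';echo '[{"jaw": 0, "z": -0.0375}, {"jaw": 0, "z": -0.0625}, {"jaw": 0, "x": -0.075, "z": -0.0125}, {"jaw": 0, "x": -0.075}, {"jaw": 0, "x": -0.075}]' | python3 -m crank|egrep 'pos|contact'; echo '[{"jaw": 0, "x": -0.0625}, {"jaw": 0}, {"jaw": 0}]' | python3 -m crank|egrep 'time|pos|contact'
python3 - <<'E'
from h import *
c,s=np.cos(.21),np.sin(.21)
for cam in("side","top"):
    im,d=manip.grab_frame(cam);save(cam+"7",im);P=cloud(cam,d)
    B=(P-[.621,.0525,.009])@np.array([[c,-s,0],[s,c,0],[0,0,1]])
    for lo,hi in((-.085,-.06),(-.02,.02),(.05,.08)):
        g=(d>0)&(abs(B[...,1])<.07)&(B[...,0]>lo)&(B[...,0]<hi)&(B[...,2]>.09);print(cam,lo,g.sum(),np.median(B[g][:,2]).round(4))
    g=(d>0)&(abs(B[...,1])<.018)&(B[...,0]>-.158)&(B[...,0]<-.12)&(B[...,2]>.07)&(B[...,2]<.12);print("paddle",np.median(B[g],0).round(4))
t=cv2.imread("pics/top7.png")[110:260,190:350];s=cv2.imread("pics/side7.png")[60:230,170:330]
cv2.imwrite("pics/both7.png",np.hstack([cv2.resize(t,(400,400)),cv2.resize(s,(400,400))]))
E
```

```text
tool_pos: [0.5578, 0.0399, 0.1407]
contact_force: [-3.2, 0.0, 7.0]
tool_pos: [0.5573, 0.0398, 0.1455]
contact_force: [0.6, 0.8, 0.3]
tool_pos: [0.5951, -0.1379, 0.2358]
contact_force: [1.1, -0.6, -0.4]
time: 31.05
tool_pos: [0.6049, -0.1848, 0.2351]
contact_force: [-0.6, 0.1, 0.6]
side -0.085 372 0.1145
side -0.02 514 0.1148
side 0.05 361 0.1142
paddle [-1.388e-01 -1.000e-04  9.600e-02]
top -0.085 502 0.1159
top -0.02 737 0.1163
top 0.05 528 0.1154
paddle [-0.1378 -0.0002  0.0976]
```

View pics/both7.png

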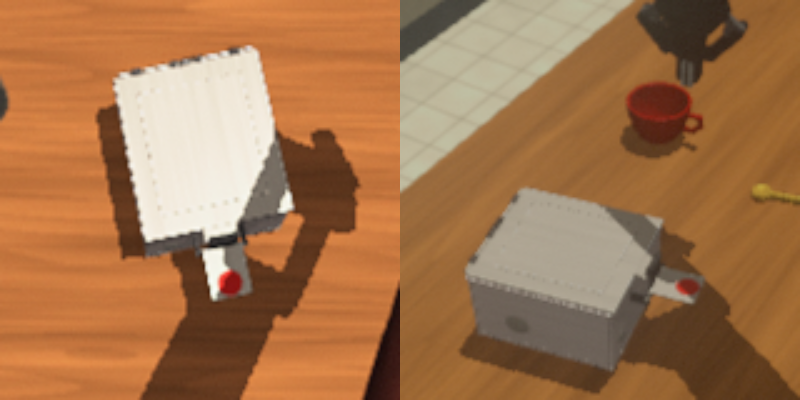

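The lid is flat and shut in both views. The hook lies over its tongue, with the paddle level at (215,282) in the top view. The lid stays down with the hand clear and the other things are undisturbed.

```bash
python3 -c "
from plant import manip
print(manip.job_done())"
```

```text
the job is handed in; nothing more can be done
None
```

The bar is in both cradles, the lid is shut and latched with the hand clear, and the job is handed in; no verdict came back, so this rests on the last pictures and force readings.

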